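# Tip the wheel sets out of the hinged-lid parts box

## Task

On the slot-car bench, swing the clear lid of the orange parts box fully back, past the click of its spring hinge, so that it stays open by itself. Then pick the box up and, from low over the aluminium sorting tray, tip all three wheel sets out into the tray's large compartment. Stand the empty box back upright on the green cutting mat with its lid still open, and let go, leaving the other things on the bench where they are.

Things in the scene. Friction and masses are not known exactly. Their poses are not given: they have to be found in the camera images.
- parts_box: Loose orange metal parts box, 270 g, open-topped under its lid, standing on the mat, front facing roughly -y: 130 mm long at the top (x), 60 mm wide outside (y), 45 mm high, walls and floor 3 mm. Origin on its underside, mid-width; x runs from the front to the hinge. Rear wall upright at x = +60 mm; underside from x = -30 to +60 mm; the front slopes out from there to the pouring lip.
- box_grip (a point): Mid-width of the box at x = +8 mm, 24 mm above its underside. The flat side walls at y = +-30 mm, upright over x = -30 to +60 mm, can be gripped across the width here.
- box_lip (a point): Middle of the pouring lip at the front top edge: x = -70 mm, z = 45 mm in the box's frame. The front below it slopes at 48 deg to the floor, so the wheel sets roll out over the lip once the box is tipped front down by 65 to 75 deg.
- lid (a joint): Angle of the clear black-framed lid (133 by 60 by 3 mm, 30 g) about its hinge, the box's y axis at the rear top edge: 0 shut, 1.57 upright, 2.2 fully back at its stop. An over-centre spring pulls it shut (0.07 N m at most) wherever it is left below 1.7; there it clicks over, and beyond, the spring pushes it back and holds it at the stop.
- lid_tab (a point): Middle of the outer edge of the lid's red finger tab, 42 mm wide (box y), 21 mm long, 3 mm thick, flaring forward and up at 20 deg from the lid's front edge. With the lid shut it is at x = -90 mm, z = 54 mm in the box's frame, with free space below it in front of the sloping box front. Moves with the lid.
- lid_hinge (a point): Middle of the lid's hinge line, on the rear top edge: x = +62 mm, y = 0, z = 45.5 mm in the box's frame.
- wheelset_1: Loose slot-car wheel set (yellow gear): two black tyres 20 mm in diameter on a 51 mm axle, 18 g. Origin at mid-axle, y along the axle. Lies across the inside of the parts box at the start.
- wheelset_2: The same with a blue gear.
- wheelset_3: The same with a red gear.
- sort_tray: Fixed aluminium sorting tray, 130 mm (its x) by 195 mm (its y), walls 24 mm high and 3 mm thick. Origin at the centre of its underside. The large compartment is the -y two thirds; the two small pockets on the +y side hold screws and bearings.
- tray_bay (a point): Centre of the large compartment's floor, 3 mm above the bench; axes as the tray's. The compartment is 124 mm along x and 130 mm along y inside.
- cutting_mat: Fixed green cutting mat, 180 mm (its x) by 240 mm (its y), 3 mm thick. Origin at the centre of its underside.
- solder_spool: Bystander: spool of solder, blue flanges, 50 mm in diameter, 34 mm high, standing. Origin at the centre of its underside.
- oil_bottle: Bystander: small amber bottle with a red cap, 34 mm in diameter, 85 mm high, standing. Origin at the centre of its underside.
- motor: Bystander: little steel can motor, 26 by 20 by 15 mm, lying on the bench. Origin at the centre of its underside.
- car_chassis: Bystander: red slot-car chassis on four wheels, 130 by 68 mm, 26 mm high. Origin at the centre of its underside.
Not all that is in view belongs to the job. Of the things that look like the parts_box, the smaller one is meant.

How it is judged:
By the outcome, as a careful person would: the job done as asked, in the order asked, and still so for the second after the job is handed in, with the robot touching nothing.
It also fails if it takes over 72 s, if anything falls off the work surface, if the arm or the gripper's body presses on something with over 40 N, if the wrist force passes 120 N, or if a joint passes its speed limit or range.

## Robot

A 7-joint arm with a two-finger parallel gripper is mounted at the origin on the work surface. World frame = base frame: x ahead of the robot, y to its left, z up, the work surface at z = 0. Lengths are in m, angles in rad, forces in N, time in s.
With the tool pointing down it reaches from about 0.4 to 0.85 m from the base axis. Payload 4.5 kg.
Tool frame: the origin (TCP) lies midway between the tips of the shut fingers; the grasp point (between the pads) lies r.grip_point_offset behind it (r.grip_point_offset is the distance from the TCP to the grasp point, in m); z points along the fingers, y is the line along which they close (so a half turn about z gives the same grasp; the last joint's range is limited). The gripper opens to 88 mm and grips with 3 to 60 N. Pads are 18 mm wide; open, the fingers measure 123 mm over their backs; the gripper's body (75 mm by 187 mm) begins 45 mm behind the grasp point.
Start: joints at [0.034, 0.689, -0.195, 1.565, 0.157, 0.902, -0.215], TCP at [0.625, 0, 0.239] pointing down, gripper open.
Joint ranges: [-3.01, 3.01], [-0.46, 2.08], [-1.47, 1.51], [0.13, 2.56], [-1, 4.14], [0.04, 2.09], [-2.66, 2.66]. Speed limits (rad/s): [2.57, 2.57, 3.14, 3.14, 3.14, 3.14, 3.14].

## Interface

Orientations are given as a unit quaternion [x, y, z, w].
In Python, from plant import r gives the robot as it stands.
- The arm moves only by the shell command python3 -m jog 'ROWS' [FORCE]. ROWS is JSON, a list of rows, each an object of numbers: "wx", "wy", "wz": the turn, a rotation vector about the world's x, y, z as a fraction of full scale; "dx", "dy", "dz": the shift along the world's x, y, z as a fraction of full scale; "hand": the closure, from 0 (fully open) to 1 (shut). In form: [{"wx": .., "wy": .., "wz": .., "dx": .., "dy": .., "dz": .., "hand": ..}, ...]. A call has 1 to 5 rows; each row shifts and turns the commanded pose from where the row before left it; what a row does not reach is not made up. Full scale, the value 1, is 0.25 m for a shift and 2 rad for a turn. A row lasts 1/12 s, in which the tool goes at most 41.7 mm and 7.16 degrees, less where a joint would pass 70% of its speed; a pose out of reach is approached as far as the arm can. A call with a number of a shift or a turn outside -1 to 1 is refused whole. A call with a gripper value outside its range is refused whole. The fingers move at their own pace and stop on an object; FORCE is the grip in N (left out, the last holds). Time passes only in rows, so rows that do not move let the fingers close. It gives the time, the measured TCP pose, the force, the opening and the grip force at its end, in the units of the state.
- r.get_state(): the state, without advancing time (a new reading comes with each control period).
- r.snapshot(name): name is "scene" or "side" or "wrist"; returns the picture (420x560x3 uint8, red, green, blue); there is no depth.
- r.camera_info(name): a dict with "mtx" (3x3 intrinsics, pixels), "R" (3x3) and "t" (3): a world point X has camera coordinates R X + t. Camera axes: x right, y down, z forward; pixel columns grow to the right and rows downward; lengths in m; the calibration is good to about 2 mm. The wrist camera is an equidistant fisheye: a pixel r from the principal point sees the ray r / f radians off the axis. A picture is of the moment at which its call begins: read the wrist's pose just before it. camera_info takes no time and is no camera call; for the wrist camera it gives the pose at the moment of the call.
- r.finish_job(): hands the job in; it is judged then, once.
Trained networks look in the newest picture that a camera, given by its name, has taken for a name from the list of things; names that differ only in an ending like _2 or _b are one class to them, and where a whole thing is asked for, a point or a joint stands for the part that bears it (a point fixed in the world has none). Each returns a list of dicts, best first, with "p" (0 to 1); they miss things now and then, are a little off and sometimes report something else, mostly with a low value. They report only what shows in the picture. A call takes as long as a camera call. They do not tell look-alikes from the thing itself.
- r.search_frame(camera, query): "bbox" ([left, top, right, bottom] in pixels, round what is visible of it).
- r.masks_of(camera, query): "region" (420x560 bool, what is visible of it) and "bbox" ([left, top, right, bottom] in pixels, round what is visible of it).
The state is a dict: "clock": time; "q": joint angles; "qd": joint speeds; "joint_torque": joint torques, N m; "tool_pos": TCP position; "eef_rot": TCP orientation; "contact_force": force on the tool from outside, world axes, zero at the start; "moment": the same for the moment, N m; "opening": opening from 0.0 (shut) to 1.0 (fully open); "finger_force": force on a finger pad.
Only numpy, scipy, OpenCV 4.12 (cv2) and the standard library are available. Lean on these libraries where they do the work, as an engineer would, in place of code of your own. Each camera call takes 0.05 s, during which the arm holds its last target. There are 200 camera calls.

## Working session

There is one attempt and no reset: what is moved stays moved. The work goes in short steps, Python scripts to look and compute and a shell command to move; the robot and the scene stay as the last step left them, time stands still between calls to the robot, and variables do not carry over. Pictures are saved under pics/ and viewed, at most 10 in all, crops included, and the job is handed in when it is done.

```bash
ls; mkdir -p pics; python3 - <<'E'
from plant import r
import cv2,numpy as np
a=r.snapshot("scene");b=r.snapshot("side")
cv2.imwrite("pics/a1.png",cv2.cvtColor(a,cv2.COLOR_RGB2BGR));cv2.imwrite("pics/b1.png",cv2.cvtColor(b,cv2.COLOR_RGB2BGR))
for c in("scene","side"):
  for n in ("parts_box","lid_tab","sort_tray","cutting_mat","lid","wheelset_1"):
    print(c,n,[(np.round(d["bbox"]).tolist(),round(d["p"],2)) for d in r.search_frame(c,n)])
  i=r.camera_info(c);print(np.round(i["mtx"],1).tolist(),np.round(-i["R"].T@i["t"],3),np.round(i["R"],3).tolist())
s=r.get_state();print(s,r.grip_point_offset)
E
```

```text
pics
scene parts_box [([408.0, 170.0, 445.0, 242.0], 0.87), ([299.0, 214.0, 364.0, 267.0], 0.77)]
scene lid_tab [([409.0, 173.0, 442.0, 229.0], 0.89), ([301.0, 211.0, 362.0, 253.0], 0.74)]
scene sort_tray [([208.0, 178.0, 298.0, 228.0], 0.65)]
scene cutting_mat [([275.0, 217.0, 393.0, 298.0], 0.66)]
scene lid [([408.0, 172.0, 445.0, 230.0], 0.93), ([301.0, 214.0, 360.0, 250.0], 0.84)]
scene wheelset_1 [([209.0, 230.0, 230.0, 256.0], 0.58)]
[[544.4, 0.0, 283.2], [0.0, 544.4, 203.8], [0.0, 0.0, 1.0]] [1.338 0.592 1.   ] [[-0.6, 0.8, 0.014], [0.531, 0.411, -0.741], [-0.598, -0.437, -0.671]]
side parts_box [([152.0, 136.0, 222.0, 182.0], 0.9), ([266.0, 160.0, 295.0, 199.0], 0.84), ([358.0, 222.0, 374.0, 248.0], 0.42)]
side lid_tab [([265.0, 158.0, 295.0, 196.0], 0.97), ([151.0, 138.0, 219.0, 175.0], 0.6)]
side sort_tray [([258.0, 228.0, 331.0, 306.0], 0.73)]
side cutting_mat [([248.0, 158.0, 317.0, 218.0], 0.6)]
side lid [([264.0, 158.0, 295.0, 197.0], 0.85), ([150.0, 133.0, 220.0, 171.0], 0.67)]
side wheelset_1 []
[[421.7, 0.0, 274.0], [0.0, 421.7, 210.2], [0.0, 0.0, 1.0]] [ 0.359 -0.741  0.799] [[0.987, -0.161, -0.018], [-0.127, -0.696, -0.706], [0.101, 0.699, -0.708]]
{'clock': 0.7, 'q': array([ 0.03375763,  0.68907577, -0.19456766,  1.56529143,  0.15731657,
        0.90249205, -0.21512934]), 'qd': array([-8.76967143e-04, -1.56832331e-03,  1.63156368e-03,  4.07113160e-05,
       -3.55833281e-04, -1.29727327e-03, -5.77930351e-07]), 'joint_torque': array([-4.71211715e-04, -5.27378798e+01, -1.26727402e+00, -1.53723335e+01,
       -5.19515178e-02, -6.46299359e-04,  2.90303751e-05]), 'tool_pos': array([6.25033864e-01, 3.07634894e-05, 2.38759327e-01]), 'eef_rot': array([7.07099833e-01, 7.07113727e-01, 3.47764024e-05, 4.87700938e-05]), 'contact_force': array([-0.05375024, -0.96752458,  0.24004497]), 'moment': array([-0.01563542, -0.00732124, -0.02466382]), 'finger_force': 0.0, 'opening': 0.995641262213959} 0.0187
```

```bash
python3 - <<'E'
import cv2
a=cv2.imread("pics/a1.png");b=cv2.imread("pics/b1.png")
cv2.imwrite("pics/a2.png",cv2.resize(a[150:330,190:460],None,fx=2.9,fy=2.9,interpolation=cv2.INTER_CUBIC))
cv2.imwrite("pics/b2.png",cv2.resize(b[120:320,130:390],None,fx=3,fy=3,interpolation=cv2.INTER_CUBIC))
E
```

```text
(no output)
```

View pics/a2.png

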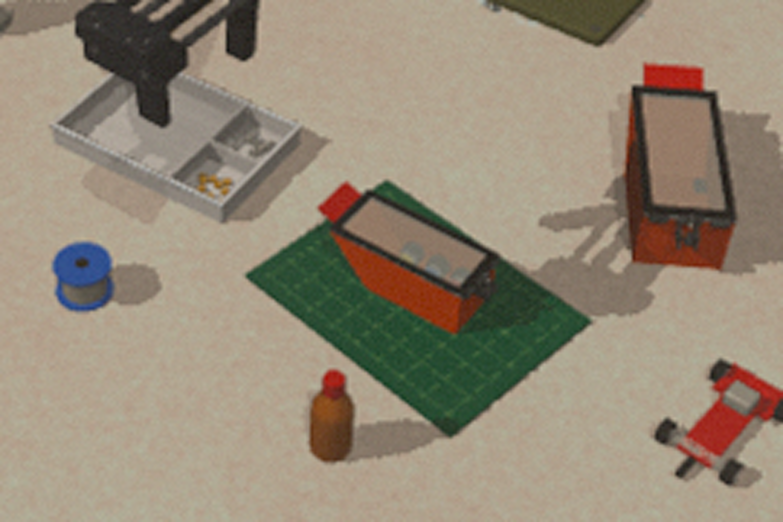

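View pics/b2.png

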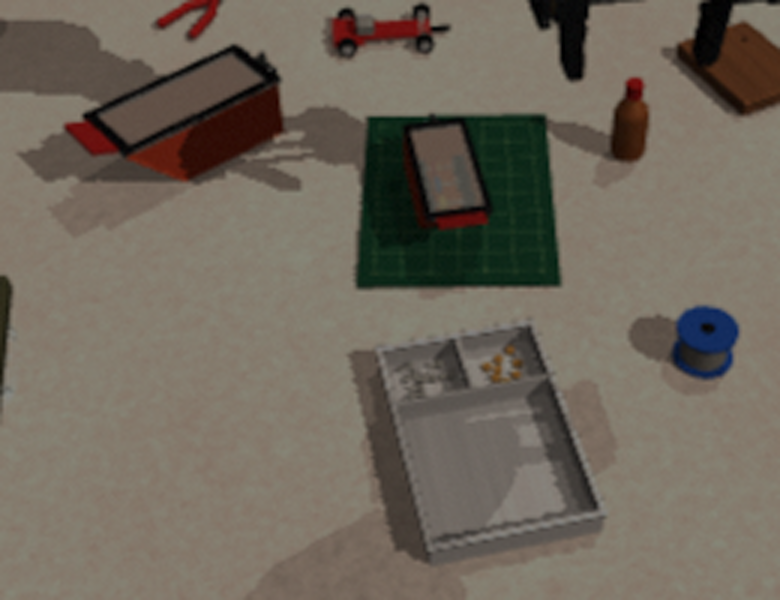

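The scene picture shows two candidates: the box on the green mat at (330,240) and one off the mat at (425,205). The one on the mat is clearly smaller and shows wheel sets through its lid, so it is the one meant. The tray is at (250,203), with its pockets on the mat side.

```bash
cat > h.py <<'E'
from plant import r
import numpy as np,cv2
from scipy.optimize import least_squares
from scipy.spatial.transform import Rotation as R
def proj(c,X,i=None):
    i=i or r.camera_info(c);p=(np.atleast_2d(X)@i["R"].T+i["t"])
    return (p@i["mtx"].T)[:,:2]/p[:,2:]
def place(v,P,z0=0):
    return np.array(P)@R.from_euler('z',v[2]).as_matrix().T+[v[0],v[1],z0]
E
python3 - <<'E'
from h import *
I={c:r.camera_info(c) for c in("scene","side")}
def fit(obs,z0,g):
    def f(v):
        return np.concatenate([(proj(c,place(v,[P],z0),I[c])[0]-px) for c,P,px in obs]).ravel()
    s=least_squares(f,g,loss='soft_l1');return s.x,f(s.x)
A=lambda u,v:np.array([190+u/2.9,150+v/2.9]); B=lambda u,v:np.array([130+u/3,120+v/3])
zt=.0485
box=[("scene",[-.071,-.03,zt],A(333,228)),("scene",[-.071,.03,zt],A(372,195)),("scene",[.062,.03,zt],A(495,258)),("scene",[.062,-.03,zt],A(465,293)),
("scene",[.06,-.03,0],A(455,332)),("scene",[-.03,-.03,0],A(378,282)),("scene",[-.09,-.021,.054],A(320,210)),("scene",[-.09,.021,.054],A(348,183)),
("side",[.062,.03,zt],B(405,126)),("side",[.062,-.03,zt],B(463,121)),("side",[-.071,-.03,zt],B(489,208)),("side",[-.071,.03,zt],B(429,216)),
("side",[-.09,.021,.054],B(440,229)),("side",[-.09,-.021,.054],B(488,222))]
# scene: which side is near? try both
for flip in (1,-1):
    o=[(c,[P[0],P[1]*(flip if c=="scene" else 1),P[2]],px) for c,P,px in box]
    x,e=fit(o,.003,[.7,.1,1.6]);print("box",flip,np.round(x,4),np.degrees(x[2]),np.round(e.reshape(-1,2),1).tolist())
hx,hy=.065,.0975
tray=[("side",[-hx,hy,.024],B(376,349)),("side",[hx,hy,.024],B(531,325)),("side",[hx,-hy,.024],B(604,517)),("side",[-hx,-hy,.024],B(428,548))]
x,e=fit(tray,0,[.6,-.2,.2]);print("tray",np.round(x,4),np.degrees(x[2]),np.round(e,1)); 
print("bay",place(x,[[0,-.0325+.001,.003]]), "scene corners",proj("scene",place(x,[p[1] for p in tray])).tolist(), A(52,127),A(300,125),A(222,208))
m=[("side",[-.09,.12,.003],B(367,116)),("side",[.09,.12,.003],B(545,115)),("side",[.09,-.12,.003],B(559,285)),("side",[-.09,-.12,.003],B(358,286))]
x,e=fit(m,0,[.6,.1,0]);print("mat",np.round(x,4),np.round(e,1))
for n,c,px,z in (("spool","side",B(703,375),0),("bottle","side",B(628,155),0),("chassis","side",B(385,50),0)):
    i=I[c];d=i["R"].T@np.linalg.solve(i["mtx"],[*px,1]);o=-i["R"].T@i["t"];print(n,np.round(o+d*(z-o[2])/d[2],3))
E
```

```text
box 1 [0.5007 0.1378 1.5809] 90.58165305590525 [[-1.0, -0.6], [-1.0, -2.5], [2.0, -1.6], [-0.4, 0.8], [0.4, 0.5], [-3.8, 1.5], [-0.6, -1.3], [-0.8, -1.1], [-1.1, -1.6], [0.3, -2.5], [1.2, -0.8], [-1.3, -0.5], [-0.3, -2.0], [-0.4, -1.7]]
box -1 [0.5023 0.1308 1.5745] 90.21129831033171 [[9.9, -14.8], [-17.1, 9.7], [-13.8, 12.0], [9.5, -14.5], [10.1, -14.7], [6.6, -13.0], [6.4, -11.3], [-12.9, 7.1], [-0.0, -0.2], [1.5, -1.0], [2.2, 1.0], [-0.4, 1.2], [0.5, -0.2], [0.6, 0.1]]
tray [ 0.4815 -0.1511  0.0526] 3.0125498962386814 [ 0.4  0.1  0.1 -0.8 -0.2 -0.3 -0.2  1. ]
bay [[ 0.48316319 -0.18259255  0.003     ]] scene corners [[291.6710131313609, 191.2325649855855], [264.23804758754636, 218.15224807444835], [206.15399673043913, 190.16479400589012], [235.1879901585625, 166.0343451562921]] [207.93103448 193.79310345] [293.44827586 193.10344828] [266.55172414 221.72413793]
mat [ 0.5127  0.1413 -0.1681] [ 0.1  0.1  0.1 -0.1  0.6 -0.2 -0.8  0.1]
spool [ 0.673 -0.111  0.   ]
bottle [0.688 0.171 0.   ]
chassis [0.478 0.39  0.   ]
```

```bash
python3 -m jog '[{"wx":0.06,"dx":-0.05,"dy":-0.01,"dz":-0.02,"hand":1},{"wx":0.06,"dx":-0.05,"dy":-0.01,"dz":-0.02,"hand":1},{"wx":0.06,"dx":-0.05,"dy":-0.01,"dz":-0.02,"hand":1},{"wx":0.06,"dx":-0.05,"dy":-0.01,"dz":-0.02,"hand":1},{"wx":0.06,"dx":-0.05,"dy":-0.01,"dz":-0.02,"hand":1}]' 10
python3 -m jog '[{"wx":0.06,"dx":-0.05,"dy":-0.01,"dz":-0.02,"hand":1},{"wx":0.06,"dx":-0.05,"dy":-0.01,"dz":-0.02,"hand":1},{"wx":0.06,"dx":-0.05,"dy":-0.01,"dz":-0.02,"hand":1},{"wx":0.06,"dx":-0.05,"dy":-0.01,"dz":-0.02,"hand":1},{"hand":1}]'
python3 - <<'E'
from h import *
s=r.get_state();print(s["clock"],R.from_quat(s["eef_rot"]).as_matrix().round(3).tolist(),s["q"].round(2),s["opening"])
a=r.snapshot("wrist");cv2.imwrite("pics/w1.png",cv2.cvtColor(a,cv2.COLOR_RGB2BGR))
i=r.camera_info("wrist");np.savez("w1.npz",**{k:i[k] for k in("mtx","R","t")})
for n in("parts_box","lid_tab","lid"):print(n,[(np.round(d["bbox"]).tolist(),round(d["p"],2)) for d in r.search_frame("wrist",n)])
E
```

```text
0.7 [[-0.0, 1.0, 0.0], [1.0, 0.0, -0.0], [-0.0, 0.0, -1.0]] [ 0.03  0.69 -0.19  1.57  0.16  0.9  -0.22] 0.995641262213959
parts_box [([133.0, 2.0, 200.0, 146.0], 0.83), ([1.0, 0.0, 66.0, 53.0], 0.74)]
lid_tab [([0.0, 0.0, 32.0, 35.0], 0.83), ([135.0, 0.0, 192.0, 143.0], 0.56)]
lid [([135.0, 0.0, 188.0, 144.0], 0.69), ([0.0, 0.0, 31.0, 41.0], 0.59)]invalid input
invalid input
```

View pics/w1.png

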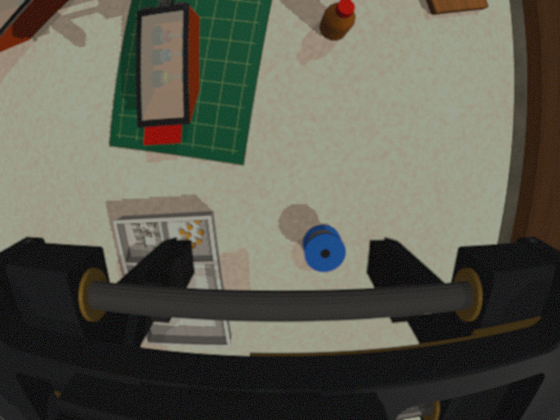

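The wrist view shows the small box with its red tab outer edge at about (145..182,143). The jog was refused, probably because every field has to be given.

```bash
python3 - <<'E'
from h import *
i=np.load("w1.npz")
def fe(X):
    p=np.atleast_2d(X)@i["R"].T+i["t"];th=np.arctan2(np.hypot(p[:,0],p[:,1]),p[:,2]);ph=np.arctan2(p[:,1],p[:,0])
    f=i["mtx"][0,0];return np.c_[i["mtx"][0,2]+f*th*np.cos(ph),i["mtx"][1,2]+f*th*np.sin(ph)]
P=[[-.071,.03,.0485],[-.071,-.03,.0485],[-.09,.021,.054],[-.09,-.021,.054],[.062,.03,.0485],[.062,-.03,.0485]]
px=np.array([[138,126],[189,123],[145,146],[182,142],[139,7],[188,5]])
v0=[.5007,.1378,1.5809];print(fe(place(v0,P,.003)).round(1).tolist())
s=least_squares(lambda v:(fe(place(v,P,.003))-px).ravel(),v0,loss='soft_l1');print(s.x,s.fun.reshape(-1,2).round(1).tolist())
E
python3 -m jog '[{"wx":0.06,"wy":0,"wz":0,"dx":-0.05,"dy":-0.01,"dz":-0.02,"hand":1}]' 10
```

```text
[[138.2, 124.2], [190.2, 120.4], [144.6, 141.4], [181.3, 139.2], [138.3, 7.4], [190.0, -0.5]]
[0.50047965 0.13486913 1.58024901] [[0.1, 0.9], [1.0, 0.2], [-0.5, -1.8], [-0.9, 0.1], [-1.0, 2.8], [1.8, -3.0]]
clock: 0.98
tool_pos: [0.615, 0.01, 0.2354]
eef_rot: [0.7, 0.712, 0.047, -0.043]
contact_force: [0.8, 3.0, -2.0]
opening: 0.946
finger_force: 0.0
```

```bash
python3 -m jog '[{"wx":0.06,"wy":0,"wz":0,"dx":-0.05,"dy":-0.01,"dz":-0.02,"hand":1},{"wx":0.06,"wy":0,"wz":0,"dx":-0.05,"dy":-0.01,"dz":-0.02,"hand":1},{"wx":0.06,"wy":0,"wz":0,"dx":-0.05,"dy":-0.01,"dz":-0.02,"hand":1},{"wx":0.06,"wy":0,"wz":0,"dx":-0.05,"dy":-0.01,"dz":-0.02,"hand":1}]' 
python3 -m jog '[{"wx":0.06,"wy":0,"wz":0,"dx":-0.05,"dy":-0.01,"dz":-0.03,"hand":1},{"wx":0.06,"wy":0,"wz":0,"dx":-0.05,"dy":-0.01,"dz":-0.03,"hand":1},{"wx":0.06,"wy":0,"wz":0,"dx":-0.05,"dy":-0.01,"dz":-0.03,"hand":1},{"wx":0.06,"wy":0,"wz":0,"dx":-0.05,"dy":-0.01,"dz":-0.03,"hand":1},{"wx":0,"wy":0,"wz":0,"dx":-0.05,"dy":0,"dz":-0.06,"hand":1}]' 
python3 - <<'E'
from h import *
s=r.get_state();print(s["clock"],s["tool_pos"].round(4),R.from_quat(s["eef_rot"]).as_matrix().round(3).tolist(),s["q"].round(2))
E
```

```text
clock: 1.32
tool_pos: [0.5629, -0.0133, 0.2148]
eef_rot: [0.675, 0.675, 0.212, -0.209]
contact_force: [0.8, 0.9, -1.4]
opening: 0.644
finger_force: 0.0
clock: 1.73
tool_pos: [0.4995, -0.0273, 0.1634]
eef_rot: [0.61, 0.601, 0.365, -0.365]
contact_force: [-0.7, -0.5, -1.3]
opening: 0.273
finger_force: 0.0
1.7333 [ 0.4995 -0.0273  0.1634] [[0.01, 1.0, 0.007], [0.467, -0.01, 0.884], [0.884, -0.006, -0.467]] [ 0.93  1.16 -0.83  1.78 -0.34  0.86  0.61]
```

```bash
python3 -m jog '[{"wx":0,"wy":0,"wz":0,"dx":0,"dy":0.037,"dz":-0.1,"hand":1},{"wx":0,"wy":0,"wz":0,"dx":0,"dy":0.037,"dz":-0.1,"hand":1},{"wx":0,"wy":0,"wz":0,"dx":0,"dy":0.037,"dz":-0.1,"hand":1},{"wx":0,"wy":0,"wz":0,"dx":0,"dy":0.037,"dz":-0.1,"hand":1},{"wx":0,"wy":0,"wz":0,"dx":0,"dy":0,"dz":0,"hand":1}]' 
python3 -m jog '[{"wx":0,"wy":0,"wz":0,"dx":0,"dy":0,"dz":0,"hand":1},{"wx":0,"wy":0,"wz":0,"dx":0,"dy":0,"dz":0,"hand":1}]' 
python3 - <<'E'
from h import *
a=r.snapshot("scene");b=r.snapshot("side")
A=cv2.resize(a[150:290,190:400],(400,267),interpolation=3);B=cv2.resize(b[130:270,200:380],(400,311),interpolation=3)
cv2.imwrite("pics/c1.png",cv2.cvtColor(np.vstack([A,B]),cv2.COLOR_RGB2BGR))
E
```

```text
clock: 2.15
tool_pos: [0.498, 0.0155, 0.0646]
eef_rot: [0.607, 0.606, 0.362, -0.366]
contact_force: [0.1, 0.4, -0.4]
opening: 0.009
finger_force: 0.0
clock: 2.32
tool_pos: [0.5008, 0.0141, 0.0698]
eef_rot: [0.607, 0.607, 0.364, -0.363]
contact_force: [-0.4, -0.2, 0.3]
opening: 0.005
finger_force: 0.0
```

View pics/c1.png

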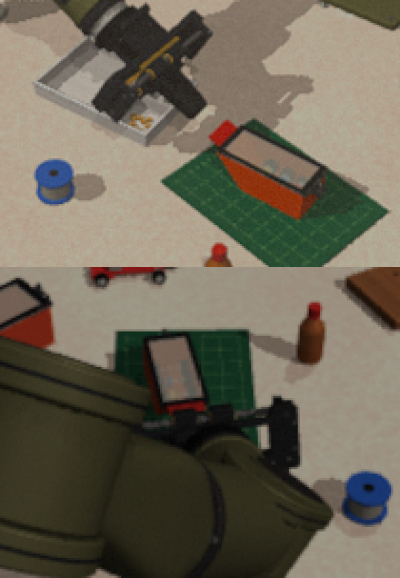

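```bash
python3 -m jog '[{"wx":0,"wy":0,"wz":0,"dx":0,"dy":0.03,"dz":-0.065,"hand":1},{"wx":0,"wy":0,"wz":0,"dx":0,"dy":0.03,"dz":-0.065,"hand":1},{"wx":0,"wy":0,"wz":0,"dx":0,"dy":0.043,"dz":0,"hand":1},{"wx":0,"wy":0,"wz":0,"dx":0,"dy":0.043,"dz":0,"hand":1},{"wx":0,"wy":0,"wz":0,"dx":0,"dy":0,"dz":0,"hand":1}]' 
python3 -m jog '[{"wx":0,"wy":0,"wz":0,"dx":0,"dy":0,"dz":0,"hand":1}]' 

```

```text
clock: 2.83
tool_pos: [0.5, 0.0525, 0.038]
eef_rot: [0.605, 0.607, 0.364, -0.364]
contact_force: [0.1, 0.8, 0.6]
opening: 0.005
finger_force: 0.0
clock: 2.92
tool_pos: [0.5005, 0.0507, 0.0372]
eef_rot: [0.606, 0.607, 0.364, -0.363]
contact_force: [0.5, -0.9, -0.6]
opening: 0.004
finger_force: 0.0
```

```bash
python3 - <<'E'
import numpy as np
def rot(v,a): return np.array([v[0]*np.cos(a)+v[1]*np.sin(a),-v[0]*np.sin(a)+v[1]*np.cos(a)])
v=np.array([-.148,-.011]);p=v
for k in range(1,29):
    q=rot(v,k*.072);print(k,((q-p)/.25).round(3),(q+[.1985,.0485]).round(3));p=q
E
```

```text
1 [-0.002  0.043] [0.05  0.048]
2 [0.001 0.043] [0.05  0.059]
3 [0.005 0.042] [0.052 0.069]
4 [0.008 0.042] [0.053 0.08 ]
5 [0.011 0.041] [0.056 0.09 ]
6 [0.014 0.041] [0.059 0.1  ]
7 [0.016 0.039] [0.064 0.11 ]
8 [0.019 0.038] [0.068 0.12 ]
9 [0.022 0.037] [0.074 0.129]
10 [0.024 0.035] [0.08  0.138]
11 [0.027 0.033] [0.087 0.146]
12 [0.029 0.031] [0.094 0.154]
13 [0.031 0.029] [0.102 0.161]
14 [0.033 0.027] [0.11  0.168]
15 [0.035 0.024] [0.119 0.174]
16 [0.037 0.022] [0.128 0.179]
17 [0.038 0.019] [0.138 0.184]
18 [0.04  0.016] [0.148 0.188]
19 [0.041 0.013] [0.158 0.191]
20 [0.041 0.01 ] [0.168 0.194]
21 [0.042 0.007] [0.179 0.196]
22 [0.043 0.004] [0.189 0.197]
23 [0.043 0.001] [0.2   0.197]
24 [ 0.043 -0.002] [0.211 0.196]
25 [ 0.042 -0.005] [0.221 0.195]
26 [ 0.042 -0.008] [0.232 0.193]
27 [ 0.041 -0.011] [0.242 0.19 ]
28 [ 0.04  -0.014] [0.252 0.187]
```

```bash
python3 -m jog '[{"wx":-0.036,"wy":0,"wz":0,"dx":0,"dy":-0.002,"dz":0.043,"hand":1},{"wx":-0.036,"wy":0,"wz":0,"dx":0,"dy":0.001,"dz":0.043,"hand":1},{"wx":-0.036,"wy":0,"wz":0,"dx":0,"dy":0.005,"dz":0.042,"hand":1},{"wx":-0.036,"wy":0,"wz":0,"dx":0,"dy":0.008,"dz":0.042,"hand":1},{"wx":-0.036,"wy":0,"wz":0,"dx":0,"dy":0.011,"dz":0.041,"hand":1}]' 
python3 - <<'E'
from h import *
a=r.snapshot("scene");b=r.snapshot("side")
A=cv2.resize(a[150:290,190:400],(400,267),interpolation=3);B=cv2.resize(b[130:270,200:380],(400,311),interpolation=3)
cv2.imwrite("pics/c2.png",cv2.cvtColor(np.vstack([A,B]),cv2.COLOR_RGB2BGR))
E
```

```text
clock: 3.33
tool_pos: [0.501, 0.0549, 0.0901]
eef_rot: [0.663, 0.662, 0.249, -0.246]
contact_force: [-1.3, 0.1, -0.9]
opening: 0.007
finger_force: 0.3
```

View pics/c2.png

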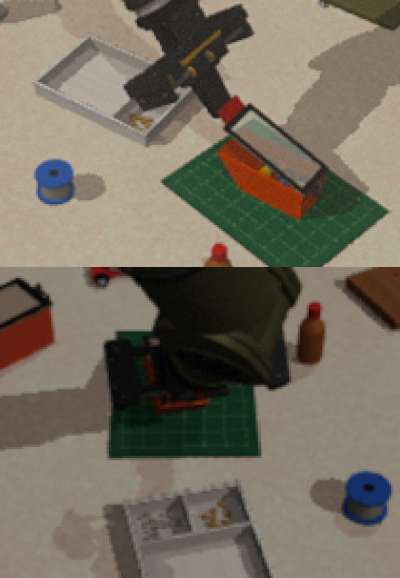

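The lid is lifting on the fingers and the box hasn't moved, so I'll carry on along the arc.

```bash
python3 -m jog '[{"wx":-0.036,"wy":0,"wz":0,"dx":0,"dy":0.014,"dz":0.041,"hand":1},{"wx":-0.036,"wy":0,"wz":0,"dx":0,"dy":0.016,"dz":0.039,"hand":1},{"wx":-0.036,"wy":0,"wz":0,"dx":0,"dy":0.019,"dz":0.038,"hand":1},{"wx":-0.036,"wy":0,"wz":0,"dx":0,"dy":0.022,"dz":0.037,"hand":1},{"wx":-0.036,"wy":0,"wz":0,"dx":0,"dy":0.024,"dz":0.035,"hand":1}]' 
python3 -m jog '[{"wx":-0.036,"wy":0,"wz":0,"dx":0,"dy":0.027,"dz":0.033,"hand":1},{"wx":-0.036,"wy":0,"wz":0,"dx":0,"dy":0.029,"dz":0.031,"hand":1},{"wx":-0.036,"wy":0,"wz":0,"dx":0,"dy":0.031,"dz":0.029,"hand":1},{"wx":-0.036,"wy":0,"wz":0,"dx":0,"dy":0.033,"dz":0.027,"hand":1},{"wx":-0.036,"wy":0,"wz":0,"dx":0,"dy":0.035,"dz":0.024,"hand":1}]' 
python3 -m jog '[{"wx":0,"wy":0,"wz":0,"dx":0,"dy":0.037,"dz":0.018,"hand":1},{"wx":0,"wy":0,"wz":0,"dx":0,"dy":0.038,"dz":0.012,"hand":1},{"wx":0,"wy":0,"wz":0,"dx":0,"dy":0.04,"dz":0.008,"hand":1},{"wx":0,"wy":0,"wz":0,"dx":0,"dy":0.041,"dz":0.004,"hand":1},{"wx":0,"wy":0,"wz":0,"dx":0,"dy":0.041,"dz":0,"hand":1}]' 
python3 - <<'E'
from h import *
a=r.snapshot("scene");b=r.snapshot("side")
A=cv2.resize(a[130:290,190:400],(400,305),interpolation=3);B=cv2.resize(b[110:250,200:380],(400,311),interpolation=3)
cv2.imwrite("pics/c3.png",cv2.cvtColor(np.hstack([A[:305],B[:305]]),cv2.COLOR_RGB2BGR))
E
```

```text
clock: 3.85
tool_pos: [0.5006, 0.0784, 0.1365]
eef_rot: [0.697, 0.695, 0.126, -0.125]
contact_force: [-0.2, -0.6, -0.2]
opening: 0.009
finger_force: 0.2
clock: 4.27
tool_pos: [0.5006, 0.1177, 0.1728]
eef_rot: [0.708, 0.706, -0.002, 0.002]
contact_force: [-0.4, -0.9, -1.0]
opening: 0.004
finger_force: 0.2
clock: 4.68
tool_pos: [0.5004, 0.1673, 0.1828]
eef_rot: [0.708, 0.706, -0.0, -0.0]
contact_force: [1.0, -0.5, 0.0]
opening: 0.005
finger_force: 0.2
```

View pics/c3.png

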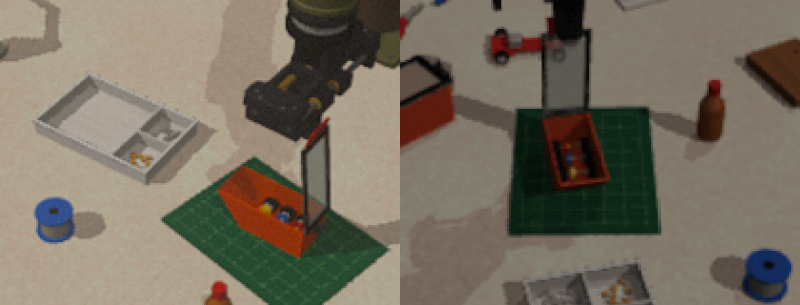

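```bash
python3 -m jog '[{"wx":0,"wy":0,"wz":0,"dx":0,"dy":0.05,"dz":0,"hand":1},{"wx":0,"wy":0,"wz":0,"dx":0,"dy":0.055,"dz":0,"hand":1},{"wx":0,"wy":0,"wz":0,"dx":0,"dy":0.055,"dz":0,"hand":1},{"wx":0,"wy":0,"wz":0,"dx":0,"dy":0.055,"dz":0,"hand":1},{"wx":0,"wy":0,"wz":0,"dx":0,"dy":0.055,"dz":0,"hand":1}]' 
python3 -m jog '[{"wx":0,"wy":0,"wz":0,"dx":0,"dy":0.0,"dz":0,"hand":1},{"wx":0,"wy":0,"wz":0,"dx":0,"dy":-0.09,"dz":0,"hand":1},{"wx":0,"wy":0,"wz":0,"dx":0,"dy":-0.09,"dz":0,"hand":0},{"wx":0,"wy":0,"wz":0,"dx":0,"dy":-0.09,"dz":0,"hand":0},{"wx":0,"wy":0,"wz":0,"dx":0,"dy":-0.09,"dz":0,"hand":0}]' 
python3 -m jog '[{"wx":0,"wy":0,"wz":0,"dx":0,"dy":0,"dz":0,"hand":0},{"wx":0,"wy":0,"wz":0,"dx":0,"dy":0,"dz":0,"hand":0},{"wx":0,"wy":0,"wz":0,"dx":0,"dy":0,"dz":0,"hand":0},{"wx":0,"wy":0,"wz":0,"dx":0,"dy":0,"dz":0,"hand":0},{"wx":0,"wy":0,"wz":0,"dx":0,"dy":0,"dz":0,"hand":0}]' 
python3 - <<'E'
from h import *
a=r.snapshot("scene");b=r.snapshot("side");w=r.snapshot("wrist")
A=cv2.resize(a[130:290,190:400],(400,305),interpolation=3);B=cv2.resize(b[110:250,200:380],(400,311),interpolation=3)
i=r.camera_info("wrist");np.savez("w2.npz",**{k:i[k] for k in("mtx","R","t")})
W=cv2.resize(w[:240],(560,240))
top=np.hstack([A[:305],B[:305]]);o=np.zeros((545,800,3),np.uint8);o[:305]=top;o[305:,:560]=W
cv2.imwrite("pics/c4.png",cv2.cvtColor(o,cv2.COLOR_RGB2BGR))
E
```

```text
clock: 5.2
tool_pos: [0.4999, 0.2374, 0.1829]
eef_rot: [0.707, 0.707, -0.0, -0.0]
contact_force: [-0.1, 0.7, -0.2]
opening: 0.004
finger_force: 0.0
clock: 5.62
tool_pos: [0.4998, 0.1447, 0.183]
eef_rot: [0.707, 0.707, -0.0, 0.0]
contact_force: [0.4, 0.3, -0.7]
opening: 0.208
finger_force: 0.0
clock: 6.03
tool_pos: [0.5, 0.1474, 0.1829]
eef_rot: [0.706, 0.708, 0.0, -0.0]
contact_force: [-0.4, -0.7, 0.3]
opening: 0.586
finger_force: 0.0
```

View pics/c4.png

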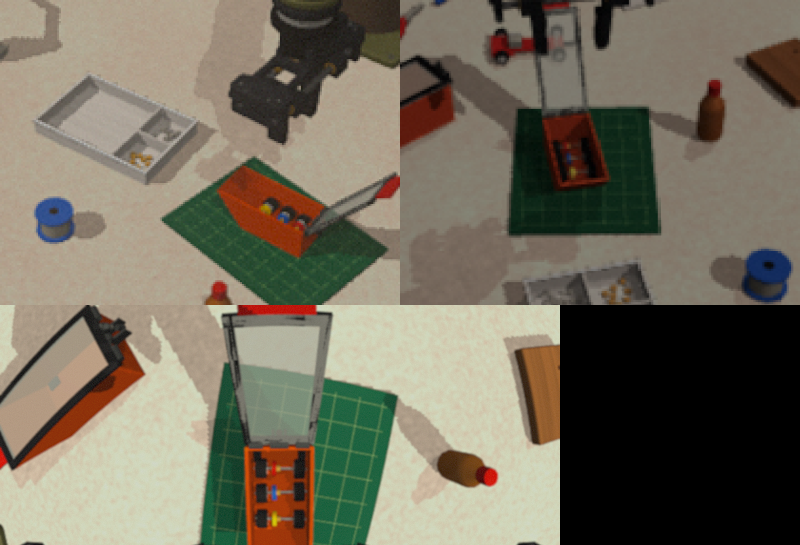

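The scene and side views show the lid resting back at its stop with the box unmoved, centred under the gripper. Next I go down and grip.

```bash
python3 -m jog '[{"wx":0,"wy":0,"wz":0,"dx":0,"dy":-0.012,"dz":-0.06,"hand":0},{"wx":0,"wy":0,"wz":0,"dx":0,"dy":0,"dz":-0.07,"hand":0},{"wx":0,"wy":0,"wz":0,"dx":0,"dy":0,"dz":-0.07,"hand":0},{"wx":0,"wy":0,"wz":0,"dx":0,"dy":0,"dz":-0.07,"hand":0},{"wx":0,"wy":0,"wz":0,"dx":0,"dy":0,"dz":-0.07,"hand":0}]' 
python3 -m jog '[{"wx":0,"wy":0,"wz":0,"dx":0,"dy":0,"dz":-0.07,"hand":0},{"wx":0,"wy":0,"wz":0,"dx":0,"dy":0,"dz":-0.07,"hand":0},{"wx":0,"wy":0,"wz":0,"dx":0,"dy":0,"dz":-0.07,"hand":0},{"wx":0,"wy":0,"wz":0,"dx":0,"dy":0,"dz":-0.07,"hand":0},{"wx":0,"wy":0,"wz":0,"dx":0,"dy":0,"dz":-0.068,"hand":0}]' 
python3 -m jog '[{"wx":0,"wy":0,"wz":0,"dx":0,"dy":0,"dz":0,"hand":0},{"wx":0,"wy":0,"wz":0,"dx":0,"dy":0,"dz":0,"hand":0}]' 

```

```text
clock: 6.6
tool_pos: [0.5002, 0.1434, 0.0972]
eef_rot: [0.707, 0.707, 0.0, 0.0]
contact_force: [0.2, 0.8, -0.6]
opening: 0.995
finger_force: 0.0
clock: 7.02
tool_pos: [0.5002, 0.1435, 0.01]
eef_rot: [0.707, 0.707, 0.0, 0.0]
contact_force: [0.2, 0.8, 0.6]
opening: 0.999
finger_force: 0.0
clock: 7.18
tool_pos: [0.4996, 0.1431, 0.0105]
eef_rot: [0.707, 0.707, -0.001, -0.0]
contact_force: [0.4, -0.6, 0.2]
opening: 1.003
finger_force: 0.0
```

```bash
python3 -m jog '[{"wx":0,"wy":0,"wz":0,"dx":0,"dy":0,"dz":0,"hand":0.5},{"wx":0,"wy":0,"wz":0,"dx":0,"dy":0,"dz":0,"hand":0.5},{"wx":0,"wy":0,"wz":0,"dx":0,"dy":0,"dz":0,"hand":0.5},{"wx":0,"wy":0,"wz":0,"dx":0,"dy":0,"dz":0,"hand":0.5},{"wx":0,"wy":0,"wz":0,"dx":0,"dy":0,"dz":0,"hand":0.5}]' 10
python3 -m jog '[{"wx":0,"wy":0,"wz":0,"dx":0,"dy":0,"dz":0,"hand":1},{"wx":0,"wy":0,"wz":0,"dx":0,"dy":0,"dz":0,"hand":1},{"wx":0,"wy":0,"wz":0,"dx":0,"dy":0,"dz":0,"hand":1},{"wx":0,"wy":0,"wz":0,"dx":0,"dy":0,"dz":0,"hand":1},{"wx":0,"wy":0,"wz":0,"dx":0,"dy":0,"dz":0,"hand":1}]' 45
python3 -m jog '[{"wx":0,"wy":0,"wz":0,"dx":0,"dy":0,"dz":0.03,"hand":1},{"wx":0,"wy":0,"wz":0,"dx":0,"dy":0,"dz":0.05,"hand":1},{"wx":0,"wy":0,"wz":0,"dx":0,"dy":0,"dz":0.05,"hand":1},{"wx":0,"wy":0,"wz":0,"dx":0,"dy":0,"dz":0.05,"hand":1},{"wx":0,"wy":0,"wz":0,"dx":0,"dy":0,"dz":0.05,"hand":1}]'

```

```text
clock: 7.6
tool_pos: [0.5, 0.1432, 0.0117]
eef_rot: [0.707, 0.707, 0.0, 0.0]
contact_force: [-1.0, 0.8, 5.0]
opening: 0.677
finger_force: 10.0
clock: 8.02
tool_pos: [0.5001, 0.1432, 0.0117]
eef_rot: [0.707, 0.707, 0.0, 0.0]
contact_force: [-1.1, -0.4, 6.2]
opening: 0.676
finger_force: 45.0
clock: 8.43
tool_pos: [0.4999, 0.1429, 0.0698]
eef_rot: [0.707, 0.707, 0.0, 0.0]
contact_force: [0.1, 0.0, -4.0]
opening: 0.679
finger_force: 45.0
```

```bash
python3 -m jog '[{"wx":0,"wy":0,"wz":0,"dx":-0.006,"dy":-0.05,"dz":0.03,"hand":1},{"wx":0,"wy":0,"wz":0,"dx":-0.006,"dy":-0.08,"dz":0.02,"hand":1},{"wx":0,"wy":0,"wz":0,"dx":-0.006,"dy":-0.09,"dz":0.01,"hand":1},{"wx":0,"wy":0,"wz":0,"dx":-0.006,"dy":-0.09,"dz":0,"hand":1},{"wx":0,"wy":0,"wz":0,"dx":-0.006,"dy":-0.09,"dz":0,"hand":1}]'
python3 -m jog '[{"wx":0,"wy":0,"wz":0,"dx":-0.006,"dy":-0.09,"dz":0,"hand":1},{"wx":0,"wy":0,"wz":0,"dx":-0.006,"dy":-0.09,"dz":0,"hand":1},{"wx":0,"wy":0,"wz":0,"dx":-0.006,"dy":-0.09,"dz":0,"hand":1},{"wx":0,"wy":0,"wz":0,"dx":-0.006,"dy":-0.09,"dz":0,"hand":1},{"wx":0,"wy":0,"wz":0,"dx":-0.006,"dy":-0.07,"dz":0,"hand":1}]'
python3 -m jog '[{"wx":0,"wy":0,"wz":0,"dx":0,"dy":-0.05,"dz":0,"hand":1},{"wx":0,"wy":0,"wz":0,"dx":0,"dy":-0.02,"dz":0,"hand":1},{"wx":0,"wy":0,"wz":0,"dx":0,"dy":0,"dz":0,"hand":1}]'
python3 - <<'E'
import numpy as np
def rt(v,a): c,s=np.cos(a),np.sin(a);return np.array([v[0]*c-v[1]*s,v[0]*s+v[1]*c])
p=None;ZT=0
for th in range(0,76,4):
    a=np.radians(th);zl=max(.042,.121-(.121-.042)*th/48)
    tcp=np.array([-.155,zl])-rt([-.0767,.0363],a)
    fb=tcp+rt([-.0367,-.0087],a); rb=tcp+rt([.0533,-.0087],a)
    print(th,tcp.round(4),None if p is None else ((tcp-p)/.25).round(3),"fb",fb.round(3));p=tcp
E
```

```text
clock: 8.85
tool_pos: [0.492, 0.0409, 0.0842]
eef_rot: [0.707, 0.707, -0.0, 0.0]
contact_force: [1.6, -0.6, -3.2]
opening: 0.671
finger_force: 45.0
clock: 9.27
tool_pos: [0.484, -0.0679, 0.084]
eef_rot: [0.708, 0.706, -0.001, 0.0]
contact_force: [0.3, 0.3, -3.8]
opening: 0.675
finger_force: 45.0
clock: 9.52
tool_pos: [0.4845, -0.0843, 0.0838]
eef_rot: [0.708, 0.706, -0.0, 0.0]
contact_force: [0.0, 0.5, -3.2]
opening: 0.679
finger_force: 45.0
0 [-0.0783  0.0847] None fb [-0.115  0.076]
4 [-0.076   0.0836] [ 0.009 -0.005] fb [-0.112  0.072]
8 [-0.074   0.0826] [ 0.008 -0.004] fb [-0.109  0.069]
12 [-0.0724  0.0817] [ 0.006 -0.003] fb [-0.107  0.066]
16 [-0.0713  0.0809] [ 0.005 -0.003] fb [-0.104  0.062]
20 [-0.0705  0.0802] [ 0.003 -0.003] fb [-0.102  0.059]
24 [-0.0702  0.0795] [ 0.001 -0.003] fb [-0.1    0.057]
28 [-0.0702  0.0789] [-0.    -0.003] fb [-0.099  0.054]
32 [-0.0707  0.0782] [-0.002 -0.003] fb [-0.097  0.051]
36 [-0.0716  0.0775] [-0.004 -0.003] fb [-0.096  0.049]
40 [-0.0729  0.0767] [-0.005 -0.003] fb [-0.095  0.046]
44 [-0.0746  0.0758] [-0.007 -0.004] fb [-0.095  0.044]
48 [-0.0767  0.0747] [-0.008 -0.004] fb [-0.095  0.042]
52 [-0.0792  0.0801] [-0.01   0.022] fb [-0.095  0.046]
56 [-0.082   0.0853] [-0.011  0.021] fb [-0.095  0.05 ]
60 [-0.0852  0.0903] [-0.013  0.02 ] fb [-0.096  0.054]
64 [-0.0888  0.095 ] [-0.014  0.019] fb [-0.097  0.058]
68 [-0.0926  0.0995] [-0.015  0.018] fb [-0.098  0.062]
72 [-0.0968  0.1037] [-0.017  0.017] fb [-0.1    0.066]
```

```bash
python3 -m jog '[{"wx":0.035,"wy":0,"wz":0,"dx":0,"dy":0.009,"dz":-0.004,"hand":1},{"wx":0.035,"wy":0,"wz":0,"dx":0,"dy":0.008,"dz":-0.004,"hand":1},{"wx":0.035,"wy":0,"wz":0,"dx":0,"dy":0.006,"dz":-0.003,"hand":1},{"wx":0.035,"wy":0,"wz":0,"dx":0,"dy":0.005,"dz":-0.003,"hand":1},{"wx":0,"wy":0,"wz":0,"dx":0,"dy":0,"dz":0,"hand":1}]'
python3 -m jog '[{"wx":0,"wy":0,"wz":0,"dx":0,"dy":0,"dz":0,"hand":1},{"wx":0,"wy":0,"wz":0,"dx":0,"dy":0,"dz":0,"hand":1},{"wx":0,"wy":0,"wz":0,"dx":0,"dy":0,"dz":0,"hand":1},{"wx":0.035,"wy":0,"wz":0,"dx":0,"dy":0.003,"dz":-0.003,"hand":1},{"wx":0.035,"wy":0,"wz":0,"dx":0,"dy":0.001,"dz":-0.003,"hand":1}]'
python3 -m jog '[{"wx":0.035,"wy":0,"wz":0,"dx":0,"dy":0,"dz":-0.003,"hand":1},{"wx":0.035,"wy":0,"wz":0,"dx":0,"dy":-0.002,"dz":-0.003,"hand":1},{"wx":0.035,"wy":0,"wz":0,"dx":0,"dy":-0.004,"dz":-0.003,"hand":1},{"wx":0.035,"wy":0,"wz":0,"dx":0,"dy":-0.005,"dz":-0.003,"hand":1},{"wx":0.035,"wy":0,"wz":0,"dx":0,"dy":-0.007,"dz":-0.004,"hand":1}]'
python3 -m jog '[{"wx":0.035,"wy":0,"wz":0,"dx":0,"dy":-0.008,"dz":-0.004,"hand":1},{"wx":0,"wy":0,"wz":0,"dx":0,"dy":0,"dz":0,"hand":1},{"wx":0.017,"wy":0,"wz":0,"dx":0,"dy":-0.005,"dz":0.011,"hand":1},{"wx":0.018,"wy":0,"wz":0,"dx":0,"dy":-0.005,"dz":0.011,"hand":1},{"wx":0.017,"wy":0,"wz":0,"dx":0,"dy":-0.005,"dz":0.011,"hand":1}]'
python3 -m jog '[{"wx":0.018,"wy":0,"wz":0,"dx":0,"dy":-0.006,"dz":0.01,"hand":1},{"wx":0.017,"wy":0,"wz":0,"dx":0,"dy":-0.006,"dz":0.01,"hand":1},{"wx":0.018,"wy":0,"wz":0,"dx":0,"dy":-0.007,"dz":0.01,"hand":1},{"wx":0.017,"wy":0,"wz":0,"dx":0,"dy":-0.007,"dz":0.01,"hand":1},{"wx":0.018,"wy":0,"wz":0,"dx":0,"dy":-0.007,"dz":0.01,"hand":1}]'
python3 -m jog '[{"wx":0.017,"wy":0,"wz":0,"dx":0,"dy":-0.007,"dz":0.009,"hand":1},{"wx":0.018,"wy":0,"wz":0,"dx":0,"dy":-0.008,"dz":0.009,"hand":1},{"wx":0.017,"wy":0,"wz":0,"dx":0,"dy":-0.008,"dz":0.009,"hand":1},{"wx":0.018,"wy":0,"wz":0,"dx":0,"dy":-0.008,"dz":0.009,"hand":1},{"wx":0,"wy":0,"wz":0,"dx":0,"dy":0,"dz":0,"hand":1}]'
python3 -m jog '[{"wx":0,"wy":0,"wz":0,"dx":0,"dy":0,"dz":0,"hand":1},{"wx":0,"wy":0,"wz":0,"dx":0,"dy":0,"dz":0,"hand":1},{"wx":0,"wy":0,"wz":0,"dx":0,"dy":0,"dz":0,"hand":1},{"wx":0,"wy":0,"wz":0,"dx":0,"dy":0,"dz":0,"hand":1},{"wx":0,"wy":0,"wz":0,"dx":0,"dy":0,"dz":0,"hand":1}]'
python3 - <<'E'
from h import *
a=r.snapshot("scene");b=r.snapshot("side")
A=cv2.resize(a[130:290,170:380],(400,305),interpolation=3);B=cv2.resize(b[190:330,200:380],(400,311),interpolation=3)
cv2.imwrite("pics/c5.png",cv2.cvtColor(np.hstack([A[:305],B[:305]]),cv2.COLOR_RGB2BGR))
E
```

```text
clock: 9.93
tool_pos: [0.4845, -0.0788, 0.0792]
eef_rot: [0.703, 0.698, 0.099, -0.099]
contact_force: [0.9, -1.1, -3.7]
opening: 0.677
finger_force: 45.0
clock: 10.35
tool_pos: [0.4857, -0.0703, 0.0796]
eef_rot: [0.689, 0.694, 0.148, -0.148]
contact_force: [-0.4, -0.8, -3.7]
opening: 0.673
finger_force: 45.0
clock: 10.77
tool_pos: [0.4854, -0.0777, 0.0744]
eef_rot: [0.654, 0.656, 0.266, -0.266]
contact_force: [-0.8, -0.8, -3.9]
opening: 0.676
finger_force: 45.0
clock: 11.18
tool_pos: [0.4853, -0.0827, 0.082]
eef_rot: [0.629, 0.631, 0.32, -0.321]
contact_force: [-0.6, -0.4, -4.1]
opening: 0.677
finger_force: 45.0
clock: 11.6
tool_pos: [0.4854, -0.0909, 0.0944]
eef_rot: [0.599, 0.601, 0.374, -0.375]
contact_force: [0.2, -0.1, -2.3]
opening: 0.676
finger_force: 45.0
clock: 12.02
tool_pos: [0.4852, -0.0995, 0.1018]
eef_rot: [0.572, 0.572, 0.415, -0.417]
contact_force: [-0.4, -0.4, -3.4]
opening: 0.679
finger_force: 45.0
clock: 12.43
tool_pos: [0.4851, -0.1, 0.1035]
eef_rot: [0.571, 0.572, 0.416, -0.416]
contact_force: [1.0, -0.2, -3.1]
opening: 0.676
finger_force: 45.0
```

View pics/c5.png

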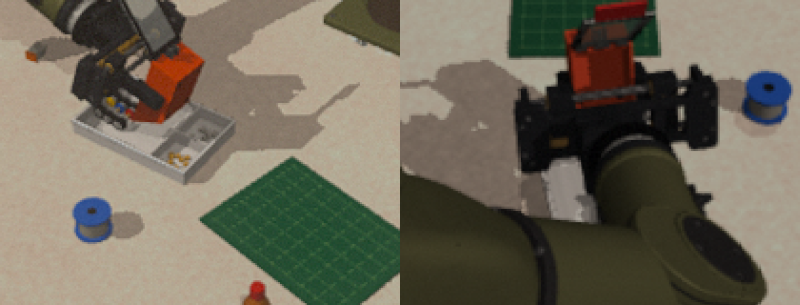

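```bash
python3 -m jog '[{"wx":0.013,"wy":0,"wz":0,"dx":0,"dy":-0.004,"dz":0.005,"hand":1},{"wx":0.013,"wy":0,"wz":0,"dx":0,"dy":-0.004,"dz":0.005,"hand":1},{"wx":0,"wy":0,"wz":0,"dx":0,"dy":0,"dz":0,"hand":1},{"wx":0,"wy":0,"wz":0,"dx":0,"dy":0,"dz":0,"hand":1},{"wx":0,"wy":0,"wz":0,"dx":0,"dy":0,"dz":0,"hand":1}]'
python3 -m jog '[{"wx":0,"wy":0,"wz":0,"dx":0,"dy":0,"dz":0,"hand":1},{"wx":0,"wy":0,"wz":0,"dx":0,"dy":0.01,"dz":0.03,"hand":1},{"wx":0,"wy":0,"wz":0,"dx":0,"dy":0.02,"dz":0.05,"hand":1},{"wx":0,"wy":0,"wz":0,"dx":0,"dy":0.03,"dz":0.06,"hand":1},{"wx":0,"wy":0,"wz":0,"dx":0,"dy":0.03,"dz":0.06,"hand":1}]'
python3 -m jog '[{"wx":0,"wy":0,"wz":0,"dx":0,"dy":0,"dz":0,"hand":1},{"wx":0,"wy":0,"wz":0,"dx":0,"dy":0,"dz":0,"hand":1}]'
python3 - <<'E'
from h import *
a=r.snapshot("scene");b=r.snapshot("side")
for c in("scene","side"):print(c,[(np.round(d["bbox"]).tolist(),round(d["p"],2)) for d in r.search_frame(c,"wheelset_1")])
A=cv2.resize(a[140:230,190:310],(400,300),interpolation=3);B=cv2.resize(b[170:320,200:380],(400,333),interpolation=3)[:300]
w=r.snapshot("wrist")
o=np.zeros((600,800,3),np.uint8);o[:300]=np.hstack([A,B]);o[300:,:400]=cv2.resize(w,(400,300))
cv2.imwrite("pics/c6.png",cv2.cvtColor(o,cv2.COLOR_RGB2BGR))
E
```

```text
clock: 12.95
tool_pos: [0.485, -0.1022, 0.1056]
eef_rot: [0.56, 0.56, 0.432, -0.431]
contact_force: [-0.6, 0.1, -2.6]
opening: 0.677
finger_force: 45.0
clock: 13.37
tool_pos: [0.485, -0.0788, 0.1578]
eef_rot: [0.56, 0.56, 0.432, -0.431]
contact_force: [-0.2, -0.1, -2.6]
opening: 0.682
finger_force: 45.0
clock: 13.53
tool_pos: [0.4851, -0.0792, 0.1571]
eef_rot: [0.56, 0.561, 0.431, -0.431]
contact_force: [-0.3, 0.2, -3.4]
opening: 0.676
finger_force: 45.0
scene [([228.0, 184.0, 246.0, 198.0], 0.59), ([222.0, 180.0, 238.0, 193.0], 0.55), ([219.0, 174.0, 234.0, 190.0], 0.49)]
side []
```

View pics/c6.png

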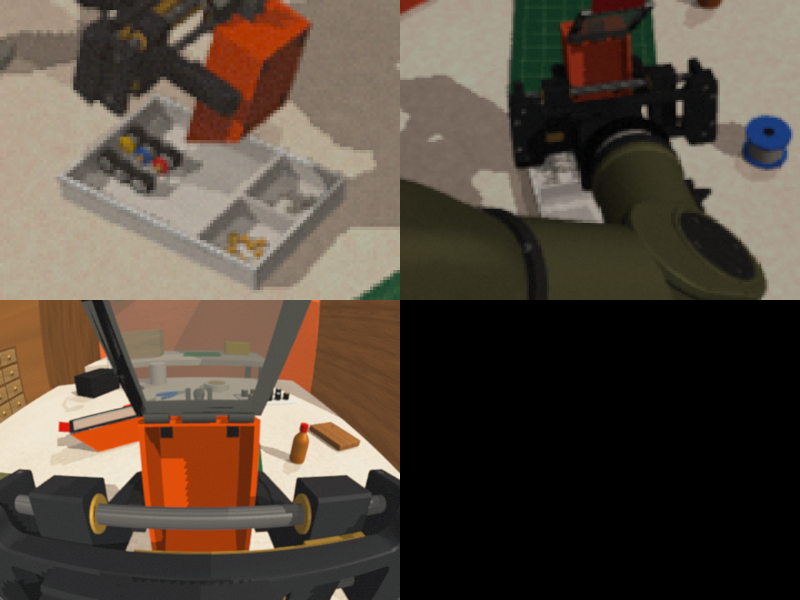

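The scene crop shows the yellow, blue and red wheel sets side by side in the large compartment at about (140,160) in the crop. The wrist view shows the box empty with its lid still back. Now I return it to the mat.

```bash
python3 -m jog '[{"wx":-0.03,"wy":0,"wz":0,"dx":0,"dy":0.02,"dz":0.01,"hand":1},{"wx":-0.045,"wy":0,"wz":0,"dx":0.006,"dy":0.06,"dz":0,"hand":1},{"wx":-0.045,"wy":0,"wz":0,"dx":0.006,"dy":0.065,"dz":0,"hand":1},{"wx":-0.045,"wy":0,"wz":0,"dx":0.006,"dy":0.065,"dz":0,"hand":1},{"wx":-0.045,"wy":0,"wz":0,"dx":0.006,"dy":0.065,"dz":0,"hand":1}]'
python3 -m jog '[{"wx":-0.045,"wy":0,"wz":0,"dx":0.006,"dy":0.065,"dz":0,"hand":1},{"wx":-0.045,"wy":0,"wz":0,"dx":0.006,"dy":0.065,"dz":0,"hand":1},{"wx":-0.045,"wy":0,"wz":0,"dx":0.006,"dy":0.065,"dz":0,"hand":1},{"wx":-0.045,"wy":0,"wz":0,"dx":0.006,"dy":0.065,"dz":0,"hand":1},{"wx":-0.045,"wy":0,"wz":0,"dx":0.006,"dy":0.065,"dz":0,"hand":1}]'
python3 -m jog '[{"wx":-0.045,"wy":0,"wz":0,"dx":0.006,"dy":0.065,"dz":0,"hand":1},{"wx":-0.045,"wy":0,"wz":0,"dx":0,"dy":0.065,"dz":0,"hand":1},{"wx":-0.045,"wy":0,"wz":0,"dx":0,"dy":0.065,"dz":-0.02,"hand":1},{"wx":-0.045,"wy":0,"wz":0,"dx":0,"dy":0.045,"dz":-0.04,"hand":1},{"wx":-0.041,"wy":0,"wz":0,"dx":0,"dy":0.03,"dz":-0.05,"hand":1}]'
python3 -m jog '[{"wx":0,"wy":0,"wz":0,"dx":0,"dy":0.01,"dz":-0.06,"hand":1},{"wx":0,"wy":0,"wz":0,"dx":0,"dy":0,"dz":-0.06,"hand":1},{"wx":0,"wy":0,"wz":0,"dx":0,"dy":0,"dz":0,"hand":1},{"wx":0,"wy":0,"wz":0,"dx":0,"dy":0,"dz":0,"hand":1},{"wx":0,"wy":0,"wz":0,"dx":0,"dy":0,"dz":0,"hand":1}]'

```

```text
clock: 14.2
tool_pos: [0.4911, -0.0111, 0.158]
eef_rot: [0.639, 0.638, 0.304, -0.304]
contact_force: [0.5, 1.5, -2.6]
opening: 0.673
finger_force: 45.0
clock: 14.62
tool_pos: [0.4981, 0.071, 0.1585]
eef_rot: [0.691, 0.69, 0.154, -0.154]
contact_force: [-0.8, -0.2, -3.0]
opening: 0.677
finger_force: 45.0
clock: 15.03
tool_pos: [0.4995, 0.1384, 0.1315]
eef_rot: [0.706, 0.708, 0.004, -0.004]
contact_force: [0.4, -0.0, -3.8]
opening: 0.678
finger_force: 45.0
clock: 15.45
tool_pos: [0.4997, 0.1374, 0.1011]
eef_rot: [0.708, 0.706, 0.004, -0.005]
contact_force: [-0.1, -1.3, -2.0]
opening: 0.678
finger_force: 45.0
```

```bash
python3 -m jog '[{"wx":-0.006,"wy":0,"wz":0,"dx":0,"dy":0.01,"dz":-0.06,"hand":1},{"wx":0,"wy":0,"wz":0,"dx":0,"dy":0.01,"dz":-0.09,"hand":1},{"wx":0,"wy":0,"wz":0,"dx":0,"dy":0,"dz":-0.09,"hand":1},{"wx":0,"wy":0,"wz":0,"dx":0,"dy":0,"dz":-0.06,"hand":1},{"wx":0,"wy":0,"wz":0,"dx":0,"dy":0,"dz":-0.02,"hand":1}]'
python3 -m jog '[{"wx":0,"wy":0,"wz":0,"dx":0,"dy":0,"dz":-0.01,"hand":1},{"wx":0,"wy":0,"wz":0,"dx":0,"dy":0,"dz":-0.008,"hand":1},{"wx":0,"wy":0,"wz":0,"dx":0,"dy":0,"dz":-0.008,"hand":1},{"wx":0,"wy":0,"wz":0,"dx":0,"dy":0,"dz":0,"hand":1},{"wx":0,"wy":0,"wz":0,"dx":0,"dy":0,"dz":0,"hand":1}]'

```

```text
clock: 15.87
tool_pos: [0.4995, 0.142, 0.0198]
eef_rot: [0.708, 0.706, -0.001, -0.001]
contact_force: [0.2, 0.6, -2.8]
opening: 0.674
finger_force: 45.0
clock: 16.28
tool_pos: [0.5004, 0.143, 0.0151]
eef_rot: [0.707, 0.707, 0.0, -0.001]
contact_force: [0.1, -0.3, -3.0]
opening: 0.679
finger_force: 45.0
```

```bash
python3 -m jog '[{"wx":0,"wy":0,"wz":0,"dx":0,"dy":0,"dz":-0.007,"hand":1},{"wx":0,"wy":0,"wz":0,"dx":0,"dy":0,"dz":-0.006,"hand":1},{"wx":0,"wy":0,"wz":0,"dx":0,"dy":0,"dz":0,"hand":1},{"wx":0,"wy":0,"wz":0,"dx":0,"dy":0,"dz":0,"hand":1},{"wx":0,"wy":0,"wz":0,"dx":0,"dy":0,"dz":0,"hand":1}]'

```

```text
clock: 16.7
tool_pos: [0.5002, 0.143, 0.0117]
eef_rot: [0.707, 0.707, 0.0, -0.001]
contact_force: [-1.5, 0.9, 6.3]
opening: 0.679
finger_force: 45.0
```

The box is back at its original resting height with 6 N of contact force, so I'll release it, rise straight up and check.

```bash
python3 -m jog '[{"wx":0,"wy":0,"wz":0,"dx":0,"dy":0,"dz":0,"hand":0.5},{"wx":0,"wy":0,"wz":0,"dx":0,"dy":0,"dz":0,"hand":0},{"wx":0,"wy":0,"wz":0,"dx":0,"dy":0,"dz":0,"hand":0},{"wx":0,"wy":0,"wz":0,"dx":0,"dy":0,"dz":0,"hand":0},{"wx":0,"wy":0,"wz":0,"dx":0,"dy":0,"dz":0,"hand":0}]' 5
python3 -m jog '[{"wx":0,"wy":0,"wz":0,"dx":0,"dy":0,"dz":0,"hand":0},{"wx":0,"wy":0,"wz":0,"dx":0,"dy":0,"dz":0.04,"hand":0},{"wx":0,"wy":0,"wz":0,"dx":0,"dy":0,"dz":0.08,"hand":0},{"wx":0,"wy":0,"wz":0,"dx":0,"dy":0,"dz":0.1,"hand":0},{"wx":0,"wy":0,"wz":0,"dx":0,"dy":0,"dz":0.1,"hand":0}]'
python3 -m jog '[{"wx":0,"wy":0,"wz":0,"dx":0,"dy":-0.05,"dz":0.1,"hand":0},{"wx":0,"wy":0,"wz":0,"dx":0,"dy":-0.1,"dz":0.1,"hand":0},{"wx":0,"wy":0,"wz":0,"dx":0,"dy":-0.1,"dz":0.1,"hand":0},{"wx":0,"wy":0,"wz":0,"dx":0,"dy":-0.1,"dz":0.1,"hand":0},{"wx":0,"wy":0,"wz":0,"dx":0,"dy":0,"dz":0,"hand":0}]'
python3 - <<'E'
from h import *
a=r.snapshot("scene");b=r.snapshot("side")
for c in("scene","side"):print(c,[(n,np.round(d["bbox"]).tolist(),round(d["p"],2)) for n in("wheelset_1","parts_box","lid") for d in r.search_frame(c,n)])
A=cv2.resize(a[120:290,190:400],(400,324),interpolation=3);B=cv2.resize(b[110:320,180:380],(400,420),interpolation=3)
o=np.zeros((420,800,3),np.uint8);o[:324,:400]=A;o[:,400:]=B
cv2.imwrite("pics/c7.png",cv2.cvtColor(o,cv2.COLOR_RGB2BGR))
E
```

```text
clock: 17.12
tool_pos: [0.4999, 0.1429, 0.011]
eef_rot: [0.707, 0.707, -0.0, -0.001]
contact_force: [0.5, 0.2, -0.7]
opening: 0.956
finger_force: 0.0
clock: 17.53
tool_pos: [0.4994, 0.1427, 0.0923]
eef_rot: [0.707, 0.707, -0.001, -0.001]
contact_force: [0.5, 0.6, 0.4]
opening: 1.002
finger_force: 0.0
clock: 17.95
tool_pos: [0.502, 0.0492, 0.1958]
eef_rot: [0.71, 0.704, 0.002, 0.003]
contact_force: [0.1, -0.1, 0.0]
opening: 1.0
finger_force: 0.0
scene [('wheelset_1', [228.0, 183.0, 238.0, 195.0], 0.6), ('wheelset_1', [220.0, 177.0, 234.0, 188.0], 0.56), ('parts_box', [304.0, 221.0, 402.0, 265.0], 0.93), ('parts_box', [406.0, 172.0, 444.0, 244.0], 0.72), ('parts_box', [211.0, 169.0, 296.0, 227.0], 0.64), ('parts_box', [350.0, 222.0, 405.0, 253.0], 0.33), ('lid', [351.0, 223.0, 399.0, 253.0], 0.88), ('lid', [409.0, 171.0, 441.0, 228.0], 0.71)]
side [('wheelset_1', [288.0, 287.0, 311.0, 298.0], 0.61), ('parts_box', [153.0, 139.0, 221.0, 179.0], 0.81), ('parts_box', [266.0, 122.0, 294.0, 198.0], 0.59), ('lid', [152.0, 133.0, 221.0, 174.0], 0.63), ('lid', [264.0, 122.0, 285.0, 161.0], 0.57)]
```

View pics/c7.png

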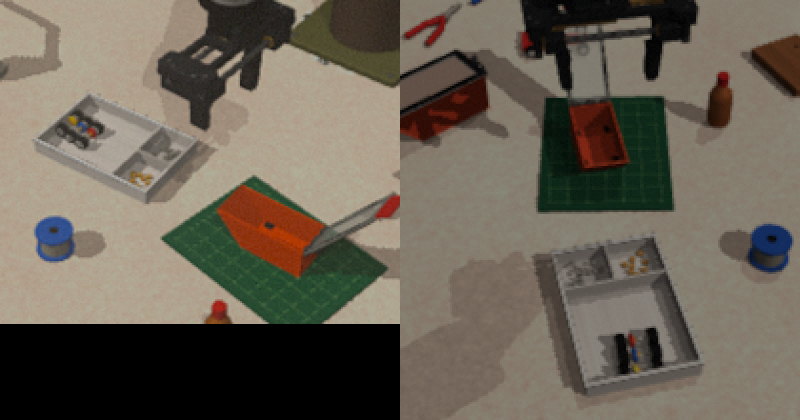

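The final views show the empty box upright on the mat with its lid held back. All three wheel sets are in the large compartment, at about (80,128) in the left crop and (638,355) in the right one. The gripper is clear of everything.

```bash
python3 -c "
from plant import r
print(r.finish_job())"
```

```text
the job is handed in; nothing more can be done
None
```

I've handed the job in: the lid is held fully back, all three wheel sets are in the tray's large compartment, and the empty box is standing upright on the mat with its lid open, after about 18 s of robot time.

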